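# Unscrew the parts case and pack its pen blanks for mailing

## Task

Turn all four wing thumbscrews on the parts case fully loose, then lift the blue cover plate off by its handle and lay it flat in the middle of the black rubber mat. Pack every pen blank from the case into the cardboard carton, and only then fold its flaps fully down: first the inner flap on the side nearer the case, then the outer flap on the far side (white label on its outside) over it. Leave the roll of tape and the yellow bottle behind the work where they stand.

Things in the scene. Friction and masses are not known exactly. Their poses are not given: they have to be found in the camera images.
- cover_grip (a point): Centre of the black bar handle of the loose blue cover (0.22 kg). Bar 70 (x) x 14 (y) x 16 high, centre 23 mm above the plate's underside, 10 mm free below the bar; grip it across y. Plate 162 (x) x 210 (y) x 5 mm, its underside 42 mm above the bench in a rebate of the case, with slots 44 (x) x 20 (y) round the screws; lift it straight up 35 mm to clear the wings.
- mat_top (a point): Centre of the top of the black rubber mat, 200 (x) x 280 (y) x 3 mm, fixed on the bench to the left; y along its length. The cover is laid here.
- carton_floor (a point): Cardboard mailing carton fixed to the bench. Point: centre of its inner floor, 4 mm above the bench. Inside 124 (x) x 140 (y) x 56 deep, walls 4 mm, rim 60 mm above the bench. Its flaps are hinged along the rims at +y (inner flap) and -y (outer flap), 72 mm from the centre; both stand open, leaning outward, at the start. Blanks fit in lengthwise along y.
- inner_flap_hinge (a point): Middle of the inner flap's hinge line on the carton's +y rim, 61.5 mm above the bench, hinge along the carton's x. The flap is plain card, 126 (along the hinge) x 70 (away from it) x 3 mm. The point turns with the flap.
- inner_flap (a joint): Angle of the inner flap in rad: 0 = level, closed over the carton; 1.57 = upright; more = leaning outward. Starts at 1.75 to 2.0. Light friction (0.03 N m), it stays where it is left. Closed counts from below 0.12.
- outer_flap_hinge (a point): Middle of the outer flap's hinge line on the carton's -y rim, 65.5 mm above the bench, hinge along the carton's x. The flap is 126 x 80 x 3 mm, with a white paper label on its outer face, and closes over the inner one. The point turns with the flap.
- outer_flap (a joint): Angle of the outer flap, as for inner_flap.
- tape: Roll of masking tape, 102 mm wide, 25 mm high, lying behind the case; origin at the centre of its underside. Leave it alone.
- sealer: Yellow bottle, 62 mm wide, 144 mm tall, standing behind the carton; origin at the centre of its underside. Leave it alone.
- blank_red_mid (a point): Square hardwood stick: reddish pen blank, 19 x 128 x 20 high mm (its own x, y, z; about 35 g). Point: its centre. In the case it lies along the case's y. May be absent. It may lie anyhow in the carton (also on another blank) as long as it is below the rim.
- blank_dark_mid (a point): Square hardwood stick: dark brown pen blank, 20 x 122 x 20 high mm (its own x, y, z; about 35 g). Point: its centre. In the case it lies along the case's y. May be absent. It may lie anyhow in the carton (also on another blank) as long as it is below the rim.
- blank_pale_mid (a point): Square hardwood stick: pale pen blank, 18 x 110 x 18 high mm (its own x, y, z; about 35 g). Point: its centre. In the case it lies along the case's y. May be absent. It may lie anyhow in the carton (also on another blank) as long as it is below the rim.
- case_floor (a point): Fixed wooden parts case, 175 (x) x 224 (y) mm, 47 high at its ends, its two long sides cut low to 24. Point: centre of its inner floor, 16 mm above the bench; z up. Under the cover blanks lie along y in lanes near x = -46, 0, 46, between ribs 14 wide, 4 high (x = -69, -23, 23, 69). Inside 165 (x) x 140 (y) between end blocks 26 above the floor, with the screws at x = -55 and 55, y = -88 and 88.
- screw_near_left_grip (a point): Centre of the brass wing of the captive thumbscrew at the case's -x, +y corner, 62 mm above the bench. The wing is an upright plate 34 long (along this point's own y) x 10 thick (x) x 23 high; its underside is 2.5 mm above the cover, whose top is 47 mm above the bench. It turns about the vertical and stays in the case.
- screw_near_left (a joint): Thumbscrew angle in rad: 0 = wing along the case's y, clamping the cover; grows counter-clockwise seen from above to a stop at 1.57 = fully loose, wing along the case's x, fitting the cover's slot. Starts at 0.1 to 0.4. Friction 0.08 N m, stays where left. Over 1.35 counts as loose.
- screw_far_left_grip (a point): Centre of the brass wing of the captive thumbscrew at the case's +x, +y corner, 62 mm above the bench. The wing is an upright plate 34 long (along this point's own y) x 10 thick (x) x 23 high; its underside is 2.5 mm above the cover, whose top is 47 mm above the bench. It turns about the vertical and stays in the case.
- screw_far_left (a joint): Thumbscrew angle in rad: 0 = wing along the case's y, clamping the cover; grows counter-clockwise seen from above to a stop at 1.57 = fully loose, wing along the case's x, fitting the cover's slot. Starts at 0.1 to 0.4. Friction 0.08 N m, stays where left. Over 1.35 counts as loose.
- screw_near_right_grip (a point): Centre of the brass wing of the captive thumbscrew at the case's -x, -y corner, 62 mm above the bench. The wing is an upright plate 34 long (along this point's own y) x 10 thick (x) x 23 high; its underside is 2.5 mm above the cover, whose top is 47 mm above the bench. It turns about the vertical and stays in the case.
- screw_near_right (a joint): Thumbscrew angle in rad: 0 = wing along the case's y, clamping the cover; grows counter-clockwise seen from above to a stop at 1.57 = fully loose, wing along the case's x, fitting the cover's slot. Starts at 0.1 to 0.4. Friction 0.08 N m, stays where left. Over 1.35 counts as loose.
- screw_far_right_grip (a point): Centre of the brass wing of the captive thumbscrew at the case's +x, -y corner, 62 mm above the bench. The wing is an upright plate 34 long (along this point's own y) x 10 thick (x) x 23 high; its underside is 2.5 mm above the cover, whose top is 47 mm above the bench. It turns about the vertical and stays in the case.
- screw_far_right (a joint): Thumbscrew angle in rad: 0 = wing along the case's y, clamping the cover; grows counter-clockwise seen from above to a stop at 1.57 = fully loose, wing along the case's x, fitting the cover's slot. Starts at 0.1 to 0.4. Friction 0.08 N m, stays where left. Over 1.35 counts as loose.

How it is judged (in metres and radians):
On the way, in this order (a step that is already met when the one before it is completed fails the run):
1. all four thumbscrews are turned fully loose (value of joint each of screw_near_left, screw_far_left, screw_near_right, screw_far_right above 1.35 rad), for 0.2 s.
2. the cover lies flat on the mat, let go (height (world z) of cover_grip below 0.033 m and angle between cover_grip's own z axis and vertical below 0.08 rad and horizontal distance between cover_grip and mat_top below 0.08 m and contact force between the fingers and cover below 0.1 N), for 0.2 s.
3. every blank is in the carton (x of blank_red_mid in the frame of carton_floor between -0.06 and 0.06 m and y of blank_red_mid in the frame of carton_floor between -0.068 and 0.068 m and z of blank_red_mid in the frame of carton_floor between 0 and 0.052 m and x of blank_dark_mid in the frame of carton_floor between -0.06 and 0.06 m and y of blank_dark_mid in the frame of carton_floor between -0.068 and 0.068 m and z of blank_dark_mid in the frame of carton_floor between 0 and 0.052 m and x of blank_pale_mid in the frame of carton_floor between -0.06 and 0.06 m and y of blank_pale_mid in the frame of carton_floor between -0.068 and 0.068 m and z of blank_pale_mid in the frame of carton_floor between 0 and 0.052 m), for 0.2 s.
4. the inner flap is folded down while the outer one is still open (value of joint inner_flap below 0.12 rad and value of joint outer_flap above 0.6 rad), for 0.2 s.
5. the outer flap is folded down (value of joint outer_flap below 0.12 rad), for 0.2 s.
At the end, for the whole second after the job is handed in: The cover lies flat on the mat (handle centre within 80 mm of the mat's centre, tilted less than 0.08 rad), every blank present lies inside the carton below its rim, and both flaps are down (under 0.12 rad) (all of step 3 and height (world z) of cover_grip below 0.033 m and angle between cover_grip's own z axis and vertical below 0.08 rad and horizontal distance between cover_grip and mat_top below 0.08 m and value of joint each of inner_flap, outer_flap below 0.12 rad); the robot touches nothing.
It fails at once if the tape or the yellow bottle is pushed more than 30 mm (distance of any of tape, sealer from where it was at the start of the episode above 0.03 m).
Of blank_red, blank_dark, blank_pale only 2 to 3 are there at a start; the rules pass over those that are not, and their reading is None.
At some moment in a run one of blank_red, blank_dark, blank_pale may be knocked a few centimetres aside while the robot is not near it.
Once in a run the grip may slacken for a moment while it holds something.
It also fails if it takes over 192 s, if anything falls off the work surface, if the arm or the gripper's body presses on something with over 40 N, if the wrist force passes 120 N, or if a joint passes its speed limit or range.

## Robot

A 6-joint arm with a two-finger parallel gripper is mounted at the origin on a cart in front of the work surface, level with it; the furniture and walls round the work are solid. World frame = base frame: x ahead of the robot, y to its left, z up, the work surface at z = 0. Lengths are in mm, angles in rad, forces in N, time in s.
With the tool pointing down it reaches from about 250 to 775 mm from the base axis. Payload 8.9 kg.
Tool frame: the origin (TCP) lies at the very end of the fingers, on their centre line; the grasp point (between the pads) lies 19 mm behind it (bot.grasp_offset is the distance from the TCP to the grasp point, in mm); z points along the fingers, y is the line along which they close (so a half turn about z gives the same grasp; the last joint's range is limited). The gripper opens to 85 mm and grips with 20 to 120 N. Pads are 22 mm wide; open, the fingers measure 114 mm over their backs; the gripper's body (76 mm by 85 mm) begins 54 mm behind the grasp point. The pads swing forward as they close: fully open they stand 13 mm farther back than shut.
Start: joints at [-1.247, 0.291, -0.153, 1.127, 0, 1.431], TCP at [234.39, -469.771, 231.305] pointing down, gripper open.
Joint ranges: [-2.52, 2.52], [-0.91, 1.74], [-1.3, 1.37], [-1.96, 2.02], [-1.52, 1.47], [-3.14, 3.14]. Speed limits (rad/s): [2.22, 2.22, 2.79, 3.14, 3.14, 3.14].

## Interface

Orientations are given as a unit quaternion [w, x, y, z].
In Python, from cell import readout, imaging, bot, spotter gives the robot as it stands.
- The arm moves only by the shell command python3 -m jog 'ROWS' [FORCE]. ROWS is JSON, a list of rows, each a list of 7 numbers: the shift along the tool's x, y, z in cm, then the turn, a rotation vector about the tool's x, y, z in degrees, then the opening, from -1 (shut) to 1 (fully open). A call has 1 to 12 rows; each row is the pose to reach, as a shift and turn from the pose commanded when the call began, along the tool's axes at that moment; what a row does not reach only later rows make up. A row lasts 1/8 s, in which the tool goes at most 62.5 mm and 10.7 degrees, less where a joint would pass 70% of its speed; a pose out of reach is approached as far as the arm can. A call with a gripper value outside its range is refused whole. The fingers move at their own pace and stop on an object; FORCE is the grip in N (left out, the last holds). Time passes only in rows, so rows that repeat a pose let the fingers close. It gives the time, the measured TCP pose, the force, the opening and the grip force at its end, in the units of the state.
- readout.state(): the state, without advancing time (a new reading comes with each control period).
- imaging.get_image(name): name is "scene" or "side" or "wrist"; returns the picture (384x512x3 uint8, red, green, blue); there is no depth.
- imaging.camera_params(name): a dict with "camera_matrix" (3x3 intrinsics, pixels), "world_from_camera" (4x4, takes a point from camera to world coordinates); the wrist camera has in their place "tool_from_camera" (4x4, takes a point from camera to tool coordinates, whose origin is the TCP and whose axes are the flange's). Camera axes: x right, y down, z forward; pixel columns grow to the right and rows downward; lengths in mm; the calibration is good to about 2 mm. A picture is of the moment at which its call begins: read the wrist's pose just before it. camera_params takes no time and is no camera call.
- bot.sign_off(): hands the job in; it is judged then, once.
Trained networks look in the newest picture that a camera, given by its name, has taken for a name from the list of things; names that differ only in an ending like _2 or _b are one class to them, and where a whole thing is asked for, a point or a joint stands for the part that bears it (a point fixed in the world has none). Each returns a list of dicts, best first, with "p" (0 to 1); they miss things now and then, are a little off and sometimes report something else, mostly with a low value. They report only what shows in the picture. A call takes as long as a camera call.
- spotter.masks_of(thing, camera): "mask" (384x512 bool, what is visible of it) and "xy" ([column, row] in pixels, amid what is visible of it).
- spotter.mark_of(thing, camera): "xy" ([column, row] in pixels: a listed point, or the origin of a listed thing).
The state is a dict: "t": time; "joint_pos": joint angles; "qd": joint speeds; "tau": joint torques, N m; "tcp_pos": TCP position; "ee_rot": TCP orientation; "wrist_force": force on the tool from outside, world axes, zero at the start; "ft_torque": the same for the moment, N m; "grip_width": opening from 0.0 (shut) to 1.0 (fully open); "finger_force": force on a finger pad.
Only numpy, scipy, OpenCV 4.12 (cv2) and the standard library are available. Lean on these libraries where they do the work, as an engineer would, in place of code of your own. Each camera call takes 0.05 s, during which the arm holds its last target. There are 200 camera calls.

## Working session

There is one attempt and no reset: what is moved stays moved. The work goes in short steps, Python scripts to look and compute and a shell command to move; the robot and the scene stay as the last step left them, time stands still between calls to the robot, and variables do not carry over. Pictures are saved under pics/ and viewed, at most 15 in all, crops included, and the job is handed in when it is done.

```bash
mkdir -p pics; ls
cat > h.py <<'E'
import numpy as np, cv2
from cell import readout, imaging, bot, spotter
from scipy.spatial.transform import Rotation as R
def st(): return readout.state()
def tool(s=None):
    s=s or st(); q=s["ee_rot"]; T=np.eye(4)
    T[:3,:3]=R.from_quat([q[1],q[2],q[3],q[0]]).as_matrix(); T[:3,3]=s["tcp_pos"]; return T
def cam(n):
    p=imaging.camera_params(n); K=np.array(p["camera_matrix"])
    return K,(tool()@np.array(p["tool_from_camera"]) if n=="wrist" else np.array(p["world_from_camera"]))
def px2w(xy,z,n,C=None):
    K,T=C or cam(n); d=T[:3,:3]@np.linalg.solve(K,[xy[0],xy[1],1]); o=T[:3,3]
    return o+d*(z-o[2])/d[2]
def w2px(P,n,C=None):
    K,T=C or cam(n); c=K@(T[:3,:3].T@(np.array(P)-T[:3,3])); return c[:2]/c[2]
def snap(n,f=None):
    im=imaging.get_image(n)
    if f: cv2.imwrite("pics/"+f,im[:,:,::-1])
    return im
def turn(P,yaw=None):
    """shift in tool axes (cm) to bring TCP to world P"""
    T=tool(); return T[:3,:3].T@(np.array(P)-T[:3,3])/10
E
python3 - <<'E'
from h import *
np.set_printoptions(precision=1,suppress=True)
s=st();print(s, tool())
Z=dict(cover_grip=65,mat_top=3,carton_floor=4,inner_flap_hinge=61.5,outer_flap_hinge=65.5,tape=0,sealer=0,case_floor=16,screw_near_left_grip=62,screw_far_left_grip=62,screw_near_right_grip=62,screw_far_right_grip=62)
for n in("scene","side"):
    snap(n,n+"0.png");print(n,cam(n)[1])
    for t,z in Z.items():
        r=spotter.mark_of(t,n)
        print(t,[(np.round(a["xy"],1),round(a["p"],2),px2w(a["xy"],z,n)[:2]) for a in r[:2]])
E
```

```text
pics
{'t': 0.0, 'joint_pos': array([-1.2,  0.3, -0.2,  1.1,  0. ,  1.4]), 'qd': array([-0.,  0.,  0.,  0.,  0., -0.]), 'tau': array([ -0. , -53.7,  33.1,   0. ,  -0. ,   0. ]), 'tcp_pos': array([ 234.3, -469.4,  230.7]), 'ee_rot': array([-0. ,  1. ,  0.2, -0. ]), 'wrist_force': array([-0.3,  1.2, -0.6]), 'ft_torque': array([0., 0., 0.]), 'finger_force': 0.0, 'grip_width': 0.9993073094566122} [[   0.9    0.4   -0.   234.3]
 [   0.4   -0.9    0.  -469.4]
 [   0.    -0.    -1.   230.7]
 [   0.     0.     0.     1. ]]
scene [[   1.     0.2   -0.1  726.2]
 [   0.2   -0.9    0.5 -576.6]
 [   0.    -0.5   -0.9 1137.3]
 [   0.     0.     0.     1. ]]
cover_grip [(array([234.2, 183.2]), 0.85, array([521.7,  25. ])), (array([199.2, 292.3]), 0.57, array([ 509.9, -357.8]))]
mat_top [(array([241.9, 116.2]), 0.8, array([465.2, 373.1]))]
carton_floor [(array([205.2, 281.9]), 0.68, array([ 506.8, -310.2])), (array([210.8, 247.3]), 0.56, array([ 493.1, -195.6]))]
inner_flap_hinge [(array([208.4, 247.3]), 0.65, array([ 497.6, -216.5])), (array([223.5, 163.3]), 0.32, array([464.2,  98.8]))]
outer_flap_
[... 890 characters left out ...]
]))]
inner_flap_hinge [(array([311.8, 235.8]), 0.93, array([ 489.8, -229.6]))]
outer_flap_hinge [(array([360.8, 239.1]), 0.79, array([ 517.2, -361. ]))]
tape [(array([246.6, 197.2]), 0.95, array([763.6,  67.6]))]
sealer [(array([344.5, 219.4]), 0.83, array([ 733.9, -287.2]))]
case_floor []
screw_near_left_grip [(array([198.4, 221.3]), 0.65, array([443.4,  98.3])), (array([264.9, 205.2]), 0.39, array([615.1, -48.9]))]
screw_far_left_grip [(array([227. , 211.3]), 0.6, array([532.2,  45.3])), (array([205.6, 201.3]), 0.59, array([568.3, 134.4]))]
screw_near_right_grip [(array([255.8, 229.7]), 0.48, array([461.3, -73.4]))]
screw_far_right_grip [(array([262.6, 203.5]), 0.5, array([623.5, -38.4]))]
```

```bash
python3 - <<'E'
import cv2,numpy as np
a=cv2.imread("pics/scene0.png")[80:340,120:360];b=cv2.imread("pics/side0.png")[120:320,130:430]
a=cv2.resize(a,None,fx=1.6,fy=1.6,interpolation=2);b=cv2.resize(b,None,fx=1.35,fy=1.35,interpolation=2)
o=np.zeros((416,800,3),np.uint8);o[:a.shape[0],:a.shape[1]]=a;b=b[:,:800-a.shape[1]];o[:b.shape[0],a.shape[1]:a.shape[1]+b.shape[1]]=b
cv2.imwrite("pics/c0.png",o)
E
python3 -c "
from h import *
print(imaging.camera_params('wrist'))"
```

```text
{'camera_matrix': array([[298.8053682 ,   0.        , 255.76611311],
       [  0.        , 298.8053682 , 189.47238379],
       [  0.        ,   0.        ,   1.        ]]), 'tool_from_camera': array([[-1.68346227e-04, -9.44862133e-01, -3.27468352e-01,
         8.56663917e+01],
       [ 9.99999801e-01,  4.00048902e-05, -6.29512128e-04,
         6.97467337e-02],
       [ 6.07902507e-04, -3.27468393e-01,  9.44861938e-01,
        -1.43354775e+02],
       [ 0.00000000e+00,  0.00000000e+00,  0.00000000e+00,
         1.00000000e+00]])}
```

View pics/c0.png

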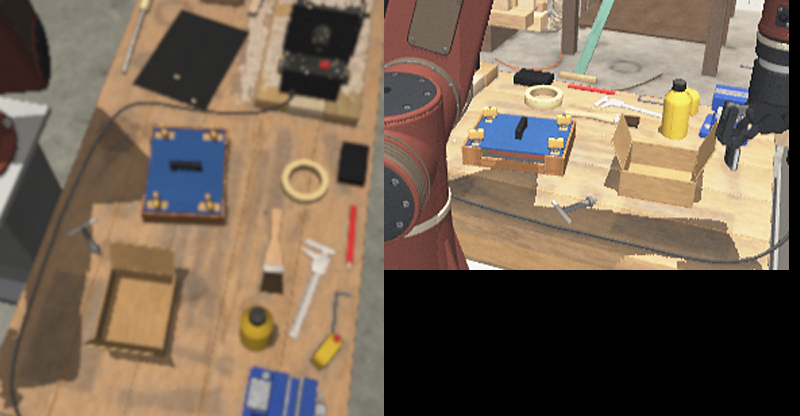

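```bash
cat >> h.py <<'E'
def go(P,yaw,up=None):
    """print row (cm, deg) taking TCP to P with tool down, tool-x heading yaw(deg), + number of rows"""
    T=tool(); c,s_=np.cos(np.radians(yaw)),np.sin(np.radians(yaw))
    Rt=np.array([[c,s_,0],[s_,-c,0],[0,0,-1]]); 
    d=T[:3,:3].T@(np.array(P)-T[:3,3])/10; r=R.from_matrix(T[:3,:3].T@Rt).as_rotvec(degrees=True)
    print("go",np.round(P,0),"yaw",yaw,"->",np.round(d,2),np.round(r,1),"rows>=",int(np.ceil(max(np.linalg.norm(d)/6.25,np.linalg.norm(r)/10.7))))
def yaw(): T=tool(); return np.degrees(np.arctan2(T[1,0],T[0,0]))
np.set_printoptions(precision=2,suppress=True)
E
python3 -c "
from h import *
print(yaw(),tool()[:3]);go([540,25,330],7);go([540,25,330],0)"
```

```text
26.515949929893676 [[   0.89    0.45    0.    234.41]
 [   0.45   -0.89   -0.   -469.79]
 [   0.      0.     -1.    231.3 ]]
go [540  25 330] yaw 7 -> [ 49.43 -30.63  -9.87] [ 0.  -0.  19.5] rows>= 10
go [540  25 330] yaw 0 -> [ 49.43 -30.63  -9.87] [ 0.  -0.  26.5] rows>= 10
```

```bash
python3 -m jog '[[0,0,-6,0,0,0,1],[49.4,-30.6,-9.9,0,0,19.5,1],[49.4,-30.6,-9.9,0,0,19.5,1],[49.4,-30.6,-9.9,0,0,19.5,1],[49.4,-30.6,-9.9,0,0,19.5,1],[49.4,-30.6,-9.9,0,0,19.5,1],[49.4,-30.6,-9.9,0,0,19.5,1],[49.4,-30.6,-9.9,0,0,19.5,1],[49.4,-30.6,-9.9,0,0,19.5,1],[49.4,-30.6,-9.9,0,0,19.5,1],[49.4,-30.6,-9.9,0,0,19.5,1],[49.4,-30.6,-9.9,0,0,19.5,1]]'
python3 - <<'E'
from h import *
print(st()["tcp_pos"],yaw())
C=cam("wrist");im=snap("wrist","w1.png")
for t,z in dict(cover_grip=65,screw_near_left_grip=62,screw_far_left_grip=62,screw_near_right_grip=62,screw_far_right_grip=62).items():
    r=spotter.mark_of(t,"wrist")
    print(t,[(np.round(a["xy"],1),round(a["p"],2),px2w(a["xy"],z,0,C)[:2]) for a in r[:4]])
r=spotter.masks_of("screw_near_left","wrist")
for a in r:
    m=a["mask"].astype(np.uint8);print(a["xy"],a["p"],m.sum())
E
```

```text
t: 2.8
tcp_pos: [540.3, 26.0, 329.9]
ee_rot: [-0.0, 0.998, 0.063, -0.0]
wrist_force: [-0.2, -1.3, 0.0]
grip_width: 0.999
finger_force: 0.0
[540.25  25.95 329.94] 7.1689312518473125
cover_grip [(array([252.7, 164.5]), 0.73, array([520.88,  28.44]))]
screw_near_left_grip [(array([420.1, 198. ]), 0.54, array([ 500.51, -222.11])), (array([193.4, 201.6]), 0.49, array([453.19, 108.49]))]
screw_far_left_grip [(array([186.3, 124.5]), 0.79, array([564.23, 124.39]))]
screw_near_right_grip [(array([186.1, 126.4]), 0.73, array([561.65, 124.54])), (array([315.6, 192.1]), 0.55, array([490.4 , -67.85]))]
screw_far_right_grip [(array([314.5, 115.2]), 0.54, array([597.96, -45.61]))]
[192.6, 200.9] 0.46 238
[58.4, 168.7] 0.16 14051
```

View pics/w1.png

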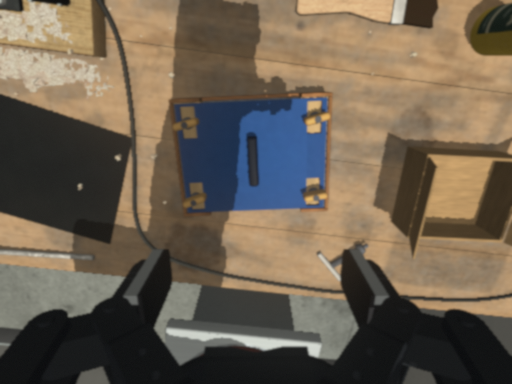

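```bash
python3 -c "
from h import *
print(st()['joint_pos'],yaw())
go([455,108,170],-66)"
```

```text
[-0.09  0.29  0.1   1.38 -0.    2.93] 6.933924442926031
go [455 108 170] yaw -66 -> [-7.38 -9.39 16.05] [-0.  -0.  72.9] rows>= 7
```

```bash
python3 -m jog '[[-7.4,-9.4,14,0,0,-107,1],[-7.4,-9.4,14,0,0,-107,1],[-7.4,-9.4,14,0,0,-107,1],[-7.4,-9.4,14,0,0,-107,1],[-7.4,-9.4,14,0,0,-107,1],[-7.4,-9.4,14,0,0,-107,1],[-7.4,-9.4,14,0,0,-107,1],[-7.4,-9.4,14,0,0,-107,1],[-7.4,-9.4,14,0,0,-107,0],[-7.4,-9.4,14,0,0,-107,0],[-7.4,-9.4,14,0,0,-107,0],[-7.4,-9.4,14,0,0,-107,0]]'
cat >> h.py <<'E'
def wing(thing,f=None,near=None):
    C=cam("wrist");im=snap("wrist",f)
    r=spotter.mark_of(thing+"_grip","wrist");print("tcp",C and st()["tcp_pos"],yaw())
    print("marks",[(np.round(a["xy"],1),round(a["p"],2),px2w(a["xy"],62,0,C)[:2]) for a in r[:4]])
    r=spotter.masks_of(thing,"wrist")
    for a in r[:3]:
        ys,xs=np.nonzero(a["mask"]); P=np.array([px2w(p,73.5,0,C)[:2] for p in zip(xs,ys)],np.float32)
        (c,sz,an)=cv2.minAreaRect(P); an=an if sz[0]>sz[1] else an+90
        print("mask",np.round(a["xy"]),round(a["p"],2),len(xs),"c",np.round(c,1),np.round(sz,1),"heading",an)
    return im,C
E
python3 -c "
from h import *
wing('screw_near_left','w2.png')"
```

```text
t: 4.65
tcp_pos: [454.9, 108.6, 190.4]
ee_rot: [0.0, 0.546, 0.838, 0.0]
wrist_force: [0.9, -0.5, 0.5]
grip_width: 0.5
finger_force: 0.0
tcp [454.9  108.72 190.36] 113.85352235211916
marks [(array([255. , 184.3]), 0.64, array([456.99, 104.86]))]
mask [218. 324.] 0.62 316 c [484.7 -56.2] [13. 47.] heading 111.07489395141602
mask [256. 182.] 0.57 353 c [455.4 109.8] [11.9 33.6] heading 114.13938522338867
```

View pics/w2.png

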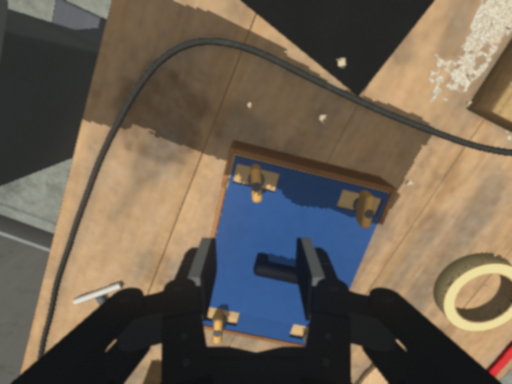

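```bash
python3 -m jog '[[-0.2,0.1,6,0,0,0,0],[-0.2,0.1,12,0,0,0,0],[-0.2,0.1,13.8,0,0,0,0],[-0.2,0.1,13.8,0,0,0,0],[-0.2,0.1,13.8,0,0,0,-1],[-0.2,0.1,13.8,0,0,0,-1],[-0.2,0.1,13.8,0,0,0,-1],[-0.2,0.1,13.8,0,0,0,-1],[-0.2,0.1,13.8,0,0,0,-1]]' 25; python3 -c "
from h import *
print(st()['tcp_pos'],yaw(),st()['ft_torque'])"
```

```text
t: 5.92
tcp_pos: [455.9, 107.0, 53.4]
ee_rot: [0.0, 0.545, 0.839, -0.001]
wrist_force: [-7.0, -3.3, 10.3]
grip_width: 0.11
finger_force: 26.3
[455.91 106.97  53.44] 114.00228374771736 [-0.67  1.31  0.12]
```

```bash
python3 -m jog '[[0,0,-0.1,0,0,-10,-1],[0,0,-0.1,0,0,-20,-1],[0,0,-0.1,0,0,-30,-1],[0,0,-0.1,0,0,-40,-1],[0,0,-0.1,0,0,-50,-1],[0,0,-0.1,0,0,-60,-1],[0,0,-0.1,0,0,-70,-1],[0,0,-0.1,0,0,-75,-1],[0,0,-0.1,0,0,-75,-1]]'; python3 -c "
from h import *
print(st()['tcp_pos'],yaw(),st()['ft_torque'])"
python3 -m jog '[[0,0,0,0,0,0,0],[0,0,0,0,0,0,0],[0,0,-6,0,0,0,0],[0,0,-12,0,0,0,0],[0,0,-12,0,0,0,0]]'
python3 -c "
from h import *
wing('screw_near_left');go([565,124,175],114)"
```

```text
t: 7.05
tcp_pos: [455.5, 106.4, 53.5]
ee_rot: [-0.001, -0.079, 0.997, -0.001]
wrist_force: [-2.9, -5.3, -3.5]
grip_width: 0.11
finger_force: 25.9
[455.49 106.44  53.53] -170.94938195433355 [-1.11  0.66  0.05]
t: 7.68
tcp_pos: [460.0, 107.8, 178.0]
ee_rot: [0.005, -0.079, 0.997, 0.0]
wrist_force: [0.5, 0.3, 0.2]
grip_width: 0.5
finger_force: 0.0
tcp [457.21 107.58 174.1 ] -170.97920563662703
marks [(array([256.2, 180.9]), 0.56, array([459.08, 108.46]))]
mask [254. 177.] 0.8 522 c [453.9 106.1] [37.2 14.7] heading 9.013996124267578
go [565 124 175] yaw 114 -> [-10.98  -0.07  -0.19] [ 0. -0. 75.] rows>= 8
```

```bash
python3 -m jog '[[-11,-0.1,-0.2,0,0,75,0],[-11,-0.1,-0.2,0,0,75,0],[-11,-0.1,-0.2,0,0,75,0],[-11,-0.1,-0.2,0,0,75,0],[-11,-0.1,-0.2,0,0,75,0],[-11,-0.1,-0.2,0,0,75,0],[-11,-0.1,-0.2,0,0,75,0],[-11,-0.1,-0.2,0,0,75,0],[-11,-0.1,-0.2,0,0,75,0]]';python3 -c "
from h import *
wing('screw_far_left')"
```

```text
t: 8.95
tcp_pos: [565.0, 123.6, 174.5]
ee_rot: [-0.001, 0.543, 0.84, -0.0]
wrist_force: [0.2, 0.2, -0.1]
grip_width: 0.499
finger_force: 0.0
tcp [565.22 123.65 174.88] 114.16878361272481
marks [(array([256.9, 184.7]), 0.63, array([566.52, 125.01]))]
mask [251. 183.] 0.59 542 c [563.6 127.5] [15.4 37.1] heading 114.75332832336426
```

```bash
python3 -c "
from h import *
im=snap('wrist'); a=cv2.resize(im[120:250,180:340],None,fx=4,fy=4,interpolation=2)
cv2.imwrite('pics/w3.png',a[:,:,::-1])"
```

```text
(no output)
```

View pics/w3.png

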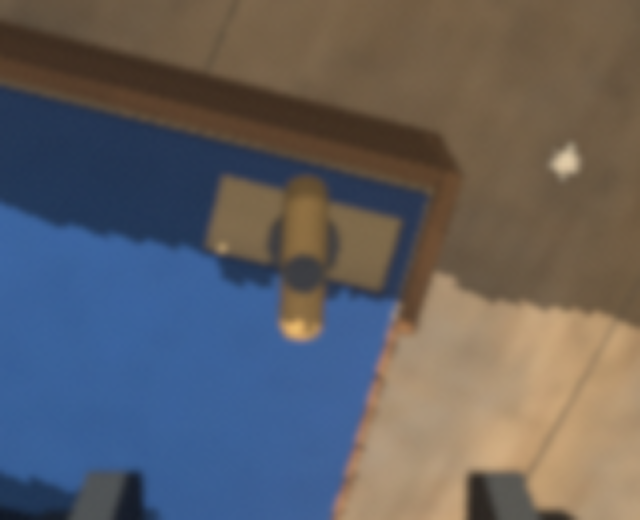

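```bash
python3 -m jog '[[0,0,6,0,0,0,0],[0,0,12.1,0,0,0,0],[0,0,12.1,0,0,0,0],[0,0,12.1,0,0,0,-1],[0,0,12.1,0,0,0,-1],[0,0,12.1,0,0,0,-1],[0,0,12.1,0,0,0,-1],[0,0,12.1,0,0,0,-1]]'; python3 -m jog '[[0,0,0,0,0,-10,-1],[0,0,0,0,0,-20,-1],[0,0,0,0,0,-30,-1],[0,0,0,0,0,-40,-1],[0,0,0,0,0,-50,-1],[0,0,0,0,0,-60,-1],[0,0,0,0,0,-70,-1],[0,0,0,0,0,-75,-1],[0,0,0,0,0,-75,-1]]'
python3 -m jog '[[0,0,0,0,0,0,0],[0,0,0,0,0,0,0],[0,0,-6,0,0,0,0],[0,0,-12,0,0,0,0],[0,0,-12,0,0,0,0],[0,0,-12,0,0,0,0]]'
python3 -c "
from h import *
wing('screw_far_left');go([598,-48,175],114)"
```

```text
t: 10.15
tcp_pos: [565.5, 122.9, 57.1]
ee_rot: [0.001, 0.545, 0.839, -0.0]
wrist_force: [-8.0, -5.3, 10.3]
grip_width: 0.111
finger_force: 27.0
t: 11.28
tcp_pos: [566.7, 125.1, 57.1]
ee_rot: [0.002, -0.08, 0.997, 0.001]
wrist_force: [-2.9, 5.7, 4.3]
grip_width: 0.112
finger_force: 14.9
t: 12.02
tcp_pos: [565.5, 123.5, 174.5]
ee_rot: [0.0, -0.079, 0.997, -0.0]
wrist_force: [-1.1, -0.1, -0.4]
grip_width: 0.5
finger_force: 0.0
tcp [564.59 123.5  173.19] -170.99290310519348
marks [(array([260.4, 183.8]), 0.62, array([564.59, 128.02]))]
mask [452.  99.] 0.69 23018 c [466.9 285.6] [157.7 133.3] heading 78.27265930175781
mask [254. 183.] 0.65 487 c [562.4 124.5] [35.3 13.7] heading 8.992303848266602
go [598 -48 175] yaw 114 -> [ -0.62 -17.46  -0.21] [-0.1 -0.1 75. ] rows>= 8
```

```bash
python3 -m jog '[[-0.6,-17.4,-0.2,0,0,75,0],[-0.6,-17.4,-0.2,0,0,75,0],[-0.6,-17.4,-0.2,0,0,75,0],[-0.6,-17.4,-0.2,0,0,75,0],[-0.6,-17.4,-0.2,0,0,75,0],[-0.6,-17.4,-0.2,0,0,75,0],[-0.6,-17.4,-0.2,0,0,75,0],[-0.6,-17.4,-0.2,0,0,75,0],[-0.6,-17.4,-0.2,0,0,75,0]]';python3 -c "
from h import *
im,C=wing('screw_far_right'); a=cv2.resize(im[100:270,160:360],None,fx=3,fy=3,interpolation=2)
cv2.imwrite('pics/w4.png',a[:,:,::-1])"
```

```text
t: 13.3
tcp_pos: [598.3, -47.2, 175.7]
ee_rot: [-0.001, 0.543, 0.84, -0.0]
wrist_force: [-0.4, -0.4, 0.7]
grip_width: 0.503
finger_force: 0.0
tcp [598.45 -47.2  175.99] 114.17072639392289
marks [(array([254.1, 182.2]), 0.58, array([596.75, -45.01]))]
mask [248. 182.] 0.88 527 c [593.9 -46.1] [14.7 37.4] heading 114.26323699951172
```

View pics/w4.png

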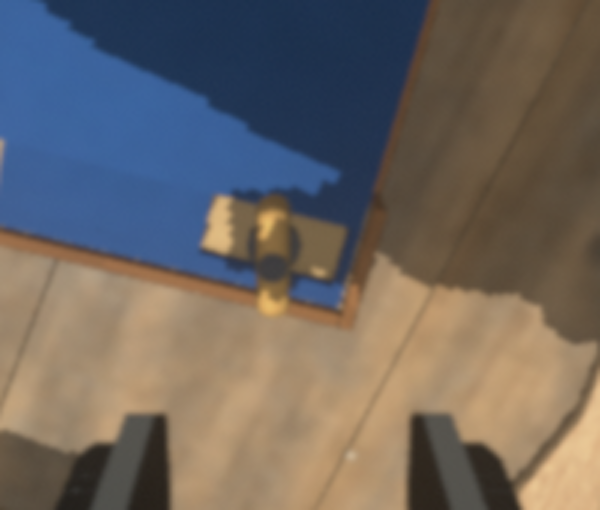

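```bash
python3 -m jog '[[0.1,-0.35,6,0,0,0,0],[0.1,-0.35,12.1,0,0,0,0],[0.1,-0.35,12.1,0,0,0,0],[0.1,-0.35,12.1,0,0,0,-1],[0.1,-0.35,12.1,0,0,0,-1],[0.1,-0.35,12.1,0,0,0,-1],[0.1,-0.35,12.1,0,0,0,-1],[0.1,-0.35,12.1,0,0,0,-1]]'; python3 -m jog '[[0,0,0,0,0,-10,-1],[0,0,0,0,0,-20,-1],[0,0,0,0,0,-30,-1],[0,0,0,0,0,-40,-1],[0,0,0,0,0,-50,-1],[0,0,0,0,0,-60,-1],[0,0,0,0,0,-70,-1],[0,0,0,0,0,-75,-1],[0,0,0,0,0,-75,-1]]'
python3 -m jog '[[0,0,0,0,0,0,0],[0,0,0,0,0,0,0],[0,0,-6,0,0,0,0],[0,0,-12,0,0,0,0],[0,0,-12,0,0,0,0],[0,0,-12,0,0,0,0]]'
python3 -c "
from h import *
wing('screw_far_right');go([488,-69,175],114)"
```

```text
t: 14.45
tcp_pos: [594.4, -49.2, 58.1]
ee_rot: [0.001, 0.545, 0.839, -0.001]
wrist_force: [-11.2, -5.4, 10.7]
grip_width: 0.106
finger_force: 28.6
t: 15.58
tcp_pos: [594.7, -48.6, 58.1]
ee_rot: [0.0, -0.079, 0.997, -0.001]
wrist_force: [-9.4, -2.9, 9.6]
grip_width: 0.106
finger_force: 28.5
t: 16.32
tcp_pos: [595.2, -47.7, 175.6]
ee_rot: [0.0, -0.079, 0.997, -0.0]
wrist_force: [-0.4, 0.5, -0.2]
grip_width: 0.494
finger_force: 0.0
tcp [594.3  -47.55 174.19] -170.98310454398361
marks [(array([255.7, 181.8]), 0.81, array([593.52, -47.62]))]
mask [255. 181.] 0.69 498 c [591.6 -49. ] [36.3 14.6] heading 9.4683198928833
go [488 -69 175] yaw 114 -> [10.83 -0.45 -0.08] [-0.  -0.1 75. ] rows>= 8
```

```bash
python3 -m jog '[[11.1,0,-0.1,0,0,75,0],[11.1,0,-0.1,0,0,75,0],[11.1,0,-0.1,0,0,75,0],[11.1,0,-0.1,0,0,75,0],[11.1,0,-0.1,0,0,75,0],[11.1,0,-0.1,0,0,75,0],[11.1,0,-0.1,0,0,75,0],[11.1,0,-0.1,0,0,75,0],[11.1,0,-0.1,0,0,75,0]]';python3 -c "
from h import *
im,C=wing('screw_near_right'); a=cv2.resize(im[100:270,160:360],None,fx=3,fy=3,interpolation=2)
cv2.imwrite('pics/w5.png',a[:,:,::-1])"
```

```text
t: 17.6
tcp_pos: [485.1, -65.1, 175.8]
ee_rot: [-0.0, 0.543, 0.84, -0.0]
wrist_force: [0.7, 0.4, 0.1]
grip_width: 0.499
finger_force: 0.0
tcp [485.22 -65.07 176.06] 114.16986214654364
marks [(array([254.6, 186.7]), 0.97, array([485.74, -66.62]))]
mask [257. 188.] 0.8 496 c [484.8 -63.6] [13.9 36.6] heading 114.27150917053223
```

View pics/w5.png

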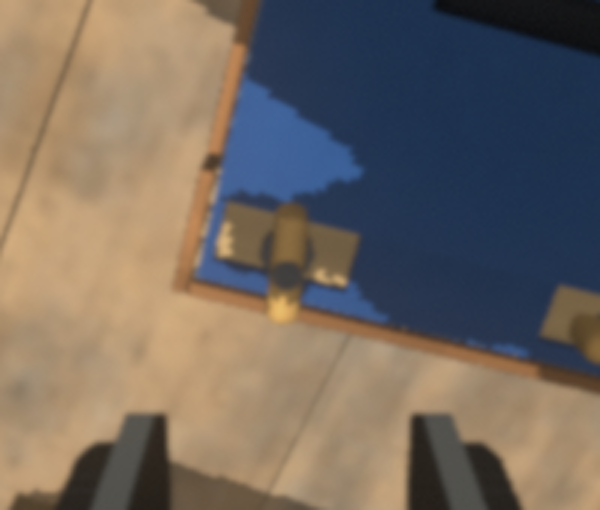

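```bash
python3 -m jog '[[0,0,6,0,0,0,0],[0,0,12.1,0,0,0,0],[0,0,12.1,0,0,0,0],[0,0,12.1,0,0,0,-1],[0,0,12.1,0,0,0,-1],[0,0,12.1,0,0,0,-1],[0,0,12.1,0,0,0,-1],[0,0,12.1,0,0,0,-1]]'; python3 -m jog '[[0,0,0,0,0,-10,-1],[0,0,0,0,0,-20,-1],[0,0,0,0,0,-30,-1],[0,0,0,0,0,-40,-1],[0,0,0,0,0,-50,-1],[0,0,0,0,0,-60,-1],[0,0,0,0,0,-70,-1],[0,0,0,0,0,-75,-1],[0,0,0,0,0,-75,-1]]'
python3 -m jog '[[0,0,0,0,0,0,0],[0,0,0,0,0,0,0],[0,0,-6,0,0,0,0],[0,0,-12,0,0,0,0],[0,0,-12,0,0,0,0],[0,0,-12,0,0,0,0]]'
python3 -c "
from h import *
wing('screw_near_right');go([525,29.5,230],190)"
```

```text
t: 18.75
tcp_pos: [485.5, -66.8, 57.7]
ee_rot: [0.001, 0.545, 0.839, -0.001]
wrist_force: [-8.3, -6.4, 6.7]
grip_width: 0.111
finger_force: 27.3
t: 19.88
tcp_pos: [485.3, -67.0, 57.7]
ee_rot: [0.0, -0.079, 0.997, -0.002]
wrist_force: [-8.2, -7.6, 7.7]
grip_width: 0.108
finger_force: 27.3
t: 20.62
tcp_pos: [485.5, -65.0, 175.7]
ee_rot: [0.001, -0.079, 0.997, -0.0]
wrist_force: [0.0, 0.1, -0.6]
grip_width: 0.5
finger_force: 0.0
tcp [484.66 -64.84 174.42] -170.97842665214367
marks []
mask [253. 183.] 0.7 446 c [483.8 -66.5] [34.6 13.8] heading 9.01785945892334
go [525.  30. 230.] yaw 190 -> [-5.46  8.69 -5.57] [ 0.1 -0.1 -1. ] rows>= 2
```

```bash
python3 -m jog '[[-5.5,8.7,-5.6,0,0,-1,0.3],[-5.5,8.7,-5.6,0,0,-1,0.3],[-5.5,8.7,-5.6,0,0,-1,0.3],[-5.5,8.7,-5.6,0,0,-1,0.3]]';python3 -c "
from h import *
C=cam('wrist');im=snap('wrist','w6.png');print(st()['tcp_pos'],yaw())
for a in spotter.mark_of('cover_grip','wrist'): print(a['p'],a['xy'],px2w(a['xy'],65,0,C))
for a in spotter.masks_of('cover_grip','wrist')[:2]: print(a['p'],a['xy'],a['mask'].sum())
for t in ('screw_near_left','screw_near_right','screw_far_left','screw_far_right'):
  wing(t)"
```

```text
t: 21.28
tcp_pos: [525.3, 29.4, 230.1]
ee_rot: [-0.001, -0.088, 0.996, 0.0]
wrist_force: [0.2, -0.4, 0.0]
grip_width: 0.653
finger_force: 0.0
[525.05  28.95 230.  ] -169.99964215037429
0.68 [254.8, 172.2] [528.74  29.39  65.  ]
0.86 [254.2, 158.7] 23438
tcp [525.5   28.64 230.72] -170.05848281862663
marks [(array([251.3, 317.9]), 0.54, array([722.8 ,  57.83]))]
mask [342. 115.] 0.8 558 c [456.4 102.4] [34.  18.6] heading 14.663642883300781
tcp [525.88  28.93 231.15] -170.02931267017587
marks [(array([171.1, 112.2]), 0.82, array([482.83, -65.57]))]
mask [171. 116.] 0.6 531 c [485.5 -61.9] [33.2 18.6] heading 4.108912944793701
tcp [526.03  29.24 231.3 ] -170.0004327771452
marks [(array([337.2, 217.1]), 0.91, array([567.01, 131.23]))]
tcp [526.08  29.38 231.35] -169.9838793941999
marks [(array([181.5, 212.5]), 0.73, array([592.3 , -44.36]))]
mask [178. 214.] 0.85 421 c [590.2 -45.1] [37.6 18.5] heading 5.7026286125183105
```

View pics/w6.png

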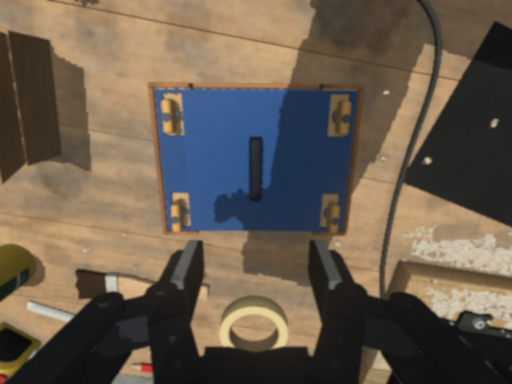

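```bash
python3 -m jog '[[0,0,6,0,0,0,0.3],[0,0,12,0,0,0,0],[0,0,17.9,0,0,0,0],[0,0,17.9,0,0,0,0],[0,0,17.9,0,0,0,-1],[0,0,17.9,0,0,0,-1],[0,0,17.9,0,0,0,-1],[0,0,17.9,0,0,0,-1],[0,0,17.9,0,0,0,-1],[0,0,17.9,0,0,0,-1]]' 80; python3 -m jog '[[0,0,-1,0,0,0,-1],[0,0,-2.5,0,0,0,-1],[0,0,-4.5,0,0,0,-1],[0,0,-7,0,0,0,-1],[0,0,-10,0,0,0,-1],[0,0,-10,0,0,0,-1]]'
python3 - <<'E'
from h import *
print(st()["tcp_pos"],yaw())
n="scene"; snap(n); 
for a in spotter.masks_of("cover_grip",n)[:2]: print("cover",a["xy"],a["p"],a["mask"].sum())
r=spotter.masks_of("mat_top",n); print([(a["xy"],a["p"]) for a in r])
print([(a["p"],px2w(a["xy"],3,n)) for a in spotter.mark_of("mat_top",n)])
K=cam("scene")
im=cv2.imread("pics/scene0.png"); hsv=cv2.cvtColor(im,40); m=((im.max(2)<45)).astype(np.uint8)
nn,l,s,c=cv2.connectedComponentsWithStats(m)
k=l[116,242]; print(k,s[k],c[k])
ys,xs=np.nonzero(l==k);P=np.array([px2w(p,3,"scene",K)[:2] for p in zip(xs,ys)],np.float32);print(cv2.minAreaRect(P))
E
```

```text
t: 23.28
tcp_pos: [527.1, 29.3, 54.2]
ee_rot: [0.001, -0.087, 0.996, -0.0]
wrist_force: [-1.8, -0.2, 6.2]
grip_width: 0.143
finger_force: 79.2
t: 24.02
tcp_pos: [527.9, 29.3, 155.3]
ee_rot: [0.003, -0.087, 0.996, -0.0]
wrist_force: [0.9, -0.1, -2.5]
grip_width: 0.139
finger_force: 78.3
[527.86  29.3  155.33] -169.9768577699889
cover [235.4, 175.4] 0.59 1875
[([255.1, 118.8], 0.91)]
[(0.78, array([451.07, 379.78,   3.  ]))]
10 [ 206   89   67   58 2046] [239.96 116.21]
((456.4494934082031, 374.1844177246094), (256.5348205566406, 182.05245971679688), 78.11497497558594)
```

```bash
python3 -c "
from h import *
go([458,376,130],168)"
```

```text
go [458 376 130] yaw 168 -> [ 0.6  35.3   2.17] [ 0.  -0.1 22. ] rows>= 6
```

```bash
python3 -m jog '[[0.1,5,0,0,0,3.7,-1],[0.2,10,0,0,0,7.4,-1],[0.3,15,0,0,0,11,-1],[0.4,20,0,0,0,14.7,-1],[0.5,25,0,0,0,17,-1],[0.6,30,0,0,0,20,-1],[0.6,35.3,0,0,0,22,-1],[0.6,35.3,2,0,0,22,-1],[0.6,35.3,2,0,0,22,-1]]';python3 -c "
from h import *
s=st();print(s['tcp_pos'],yaw(),s['grip_width'],s['finger_force'])
snap('wrist','w7.png');go([458,376,16],168)
for a in spotter.masks_of('cover_grip','wrist'):print(a['p'],a['xy'],a['mask'].sum())"
```

```text
t: 25.35
tcp_pos: [456.9, 375.4, 129.9]
ee_rot: [-0.002, 0.104, 0.995, -0.002]
wrist_force: [-0.9, -0.2, -2.9]
grip_width: 0.144
finger_force: 78.7
[456.86 375.39 129.94] 168.07969148247156 0.1444569083267015 78.67697238922119
go [458 376  16] yaw 168 -> [-0.04  0.11 11.51] [-0.1 -0.1  0. ] rows>= 2
0.55 [253.7, 192.7] 73945
```

View pics/w7.png

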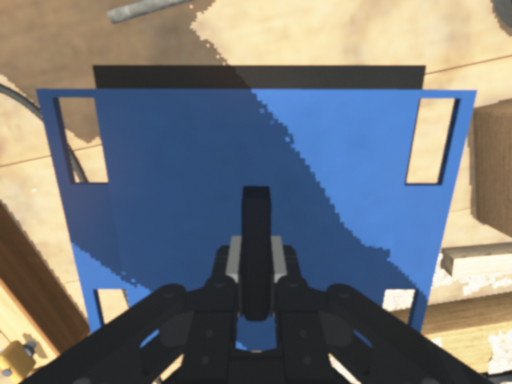

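```bash
python3 -m jog '[[0,0.1,5,0,0,0,-1],[0,0.1,9,0,0,0,-1],[0,0.1,10.5,0,0,0,-1],[0,0.1,11.1,0,0,0,-1],[0,0.1,11.3,0,0,0,-1],[0,0.1,11.4,0,0,0,-1],[0,0.1,11.4,0,0,0,-1]]'
```

```text
t: 26.32
tcp_pos: [459.4, 377.3, 19.1]
ee_rot: [0.001, 0.104, 0.995, 0.0]
wrist_force: [1.0, -0.9, -2.4]
grip_width: 0.145
finger_force: 78.6
```

```bash
python3 -m jog '[[0,0,0.1,0,0,0,-1],[0,0,0.2,0,0,0,-1],[0,0,0.2,0,0,0,-1]]';python3 -m jog '[[0,0,0.1,0,0,0,-1],[0,0,0.2,0,0,0,-1],[0,0,0.2,0,0,0,-1]]'
```

```text
t: 26.7
tcp_pos: [458.9, 376.9, 16.2]
ee_rot: [-0.0, 0.104, 0.995, -0.0]
wrist_force: [-0.1, 0.8, -2.9]
grip_width: 0.143
finger_force: 78.6
t: 27.08
tcp_pos: [459.0, 377.0, 15.2]
ee_rot: [0.0, 0.104, 0.995, 0.0]
wrist_force: [-3.5, -1.7, 9.0]
grip_width: 0.143
finger_force: 80.4
```

```bash
python3 -m jog '[[0,0,0,0,0,0,0],[0,0,0,0,0,0,0],[0,0,0,0,0,0,0],[0,0,-6,0,0,0,0],[0,0,-12,0,0,0,0],[0,0,-18,0,0,0,0],[0,0,-18,0,0,0,0]]';python3 -c "
from h import *
go([525,29.5,240],99.5)"
```

```text
t: 27.95
tcp_pos: [461.5, 378.6, 199.5]
ee_rot: [0.003, 0.104, 0.995, 0.003]
wrist_force: [-1.0, -0.1, -1.3]
grip_width: 0.497
finger_force: 0.0
go [525.  30. 240.] yaw 99.5 -> [-13.49 -32.81  -4.17] [ 0.5  0.1 68.5] rows>= 7
```

```bash
python3 -m jog '[[-13.5,-32.8,-4,0,0,68.5,0],[-13.5,-32.8,-4,0,0,68.5,0],[-13.5,-32.8,-4,0,0,68.5,0],[-13.5,-32.8,-4,0,0,68.5,0],[-13.5,-32.8,-4,0,0,68.5,0],[-13.5,-32.8,-4,0,0,68.5,0],[-13.5,-32.8,-4,0,0,68.5,0],[-13.5,-32.8,-4,0,0,68.5,0],[-13.5,-32.8,-4,0,0,68.5,0]]';cat >> h.py <<'E'
def blanks(n="wrist",z=26,f=None):
    C=cam(n);im=snap(n,f);print("tcp",st()["tcp_pos"],yaw())
    for t in("blank_red_mid","blank_dark_mid","blank_pale_mid"):
        for a in spotter.mark_of(t,n)[:2]: print(t,"mark",np.round(a["xy"]),round(a["p"],2),px2w(a["xy"],z,n,C)[:2])
        for a in spotter.masks_of(t,n)[:2]:
            ys,xs=np.nonzero(a["mask"]); P=np.array([px2w(p,z+8,n,C)[:2] for p in zip(xs,ys)],np.float32)
            (c,sz,an)=cv2.minAreaRect(P); an=an if sz[0]>sz[1] else an+90
            print("  mask",np.round(a["xy"]),round(a["p"],2),len(xs),"c",np.round(c,1),np.round(sz,1),"heading",round(an,1))
E
python3 -c "
from h import *
blanks(f='w8.png')"
```

```text
t: 29.08
tcp_pos: [522.6, 28.5, 233.8]
ee_rot: [-0.0, 0.645, 0.764, -0.0]
wrist_force: [0.2, -0.0, -0.1]
grip_width: 0.5
finger_force: 0.0
tcp [522.62  28.65 233.92] 99.6505621060223
blank_red_mid mark [222. 159.] 0.67 [483.2   23.62]
  mask [218. 156.] 0.68 1878 c [480.5  20.4] [ 21.9 127.9] heading 99.5
blank_dark_mid mark [255. 163.] 0.85 [522.96  25.63]
  mask [254. 160.] 0.65 1715 c [521.1  27.6] [ 19.8 123.1] heading 99.9
  mask [208. 346.] 0.39 490 c [ 483.8 -267.8] [171.6  43.2] heading 22.1
blank_pale_mid mark [298. 158.] 0.65 [573.28  40.32]
blank_pale_mid mark [316.  84.] 0.37 [574.82 125.2 ]
  mask [298. 156.] 0.72 1615 c [569.6  39.5] [ 21.7 111.5] heading 99.5
  mask [209. 342.] 0.64 466 c [ 483.1 -268. ] [169.1  40.9] heading 22.8
```

View pics/w8.png

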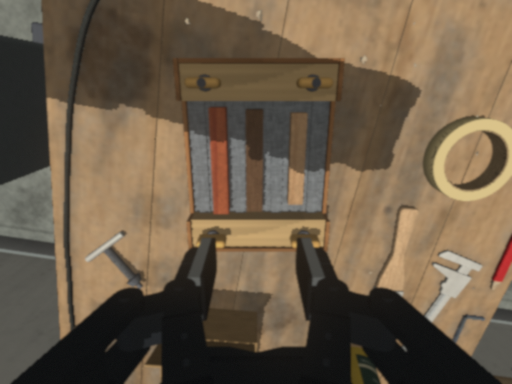

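```bash
python3 -c "
from h import *
go([481.5,22,23],99.5)"
```

```text
go [482.  22.  23.] yaw 99.5 -> [ 0.06 -4.19 21.13] [ 0.  -0.   0.1] rows>= 4
```

```bash
python3 -m jog '[[0.05,-4.2,5,0,0,0,-0.2],[0.05,-4.2,10,0,0,0,-0.2],[0.05,-4.2,15,0,0,0,-0.2],[0.05,-4.2,18,0,0,0,-0.2],[0.05,-4.2,18,0,0,0,-0.2],[0.05,-4.2,18,0,0,0,-0.2]]';python3 -c "
from h import *
blanks();go([481.5,22,23],99.5)"
```

```text
t: 30.18
tcp_pos: [482.3, 21.6, 55.4]
ee_rot: [0.001, 0.646, 0.763, 0.0]
wrist_force: [1.1, -0.8, 0.6]
grip_width: 0.4
finger_force: 0.0
tcp [482.62  21.56  55.73] 99.525691205651
blank_red_mid mark [251. 228.] 0.72 [480.48  20.2 ]
blank_red_mid mark [318. 229.] 0.45 [523.23  26.28]
  mask [250. 216.] 0.8 6283 c [480.7  20.8] [ 20.7 131.6] heading 99.5
  mask [223.  78.] 0.29 2361 c [453.3 107. ] [43.9 18.4] heading 9.5
blank_dark_mid mark [317. 228.] 0.71 [522.16  27.46]
  mask [321. 191.] 0.87 4977 c [518.1  42.5] [23.7 96. ] heading 100.0
blank_pale_mid mark [400. 222.] 0.62 [573.54  39.71]
  mask [398. 210.] 0.72 6512 c [566.9  39.8] [ 25.3 110.8] heading 99.6
  mask [476.  77.] 0.4 2232 c [579.6 128.4] [39.3 18.9] heading 19.4
go [482.  22.  23.] yaw 99.5 -> [ 0.05 -0.03  3.19] [0.1 0.  0. ] rows>= 1
```

```bash
python3 -m jog '[[0,-0.15,2,0,0,0,-0.2],[0,-0.15,3.2,0,0,0,-0.2],[0,-0.15,3.2,0,0,0,-0.2],[0,-0.15,3.2,0,0,0,-1],[0,-0.15,3.2,0,0,0,-1],[0,-0.15,3.2,0,0,0,-1],[0,-0.15,3.2,0,0,0,-1],[0,-0.15,3.2,0,0,0,-1]]' 60
```

```text
t: 31.52
tcp_pos: [480.4, 21.3, 22.8]
ee_rot: [0.0, 0.646, 0.763, 0.0]
wrist_force: [-0.5, 0.3, 5.6]
grip_width: 0.201
finger_force: 59.5
```

```bash
python3 -m jog '[[0,0,-5,0,0,0,-1],[0,0,-10,0,0,0,-1],[0,0,-16,0,0,0,-1],[-6,1,-20,0,0,0,-1],[-12,0,-20,0,0,0,-1],[-18,-1,-20,0,0,0,-1],[-24,-2,-20,0,0,0,-1],[-31,-2.8,-20,0,0,0,-1],[-31,-2.8,-20,0,0,0,-1],[-31,-2.8,-20,0,0,0,-1]]';python3 -c "
from h import *
C=cam('wrist');s=st();print(s['tcp_pos'],yaw(),s['grip_width'],s['finger_force'])
snap('wrist','w9.png')
for t,z in (('carton_floor',4),('inner_flap_hinge',61.5),('outer_flap_hinge',65.5)):
  for a in spotter.mark_of(t,'wrist'): print(t,a['p'],np.round(a['xy']),px2w(a['xy'],z,0,C))"
```

```text
t: 32.78
tcp_pos: [503.2, -289.3, 221.9]
ee_rot: [-0.001, 0.647, 0.763, 0.0]
wrist_force: [-0.4, 0.9, -0.8]
grip_width: 0.203
finger_force: 58.9
[ 503.19 -289.28  221.86] 99.43647299061615 0.20316774729726766 58.86457085609436
inner_flap_hinge 0.73 [266. 104.] [ 502.41 -220.06   61.5 ]
```

View pics/w9.png

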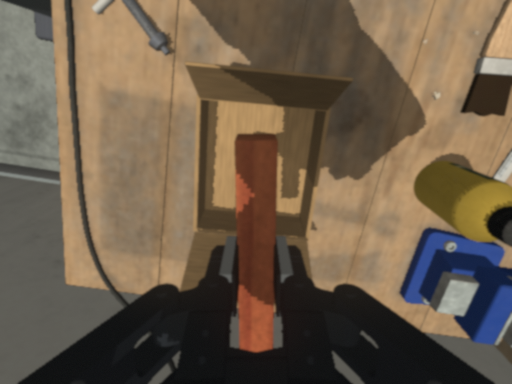

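```bash
python3 -c "
from h import *
for p,z in (((200,99),60),((328,111),60),((197,232),60),((309,237),60),((214,207),4),((301,214),4),((218,101),4)): print(p,z,px2w(p,z,'wrist'))
a=cv2.imread('pics/w9.png')[50:260,170:370];cv2.imwrite('pics/w9c.png',cv2.resize(a,None,fx=3,fy=2.8,interpolation=2))"
```

```text
(200, 99) 60 [ 438.68 -224.6    60.  ]
(328, 111) 60 [ 565.21 -214.77   60.  ]
(197, 232) 60 [ 450.79 -369.73   60.  ]
(309, 237) 60 [ 578.   -354.63   60.  ]
(214, 207) 4 [ 461.62 -360.12    4.  ]
(301, 214) 4 [ 575.95 -350.86    4.  ]
(218, 101) 4 [ 450.   -227.13    4.  ]
```

View pics/w9c.png

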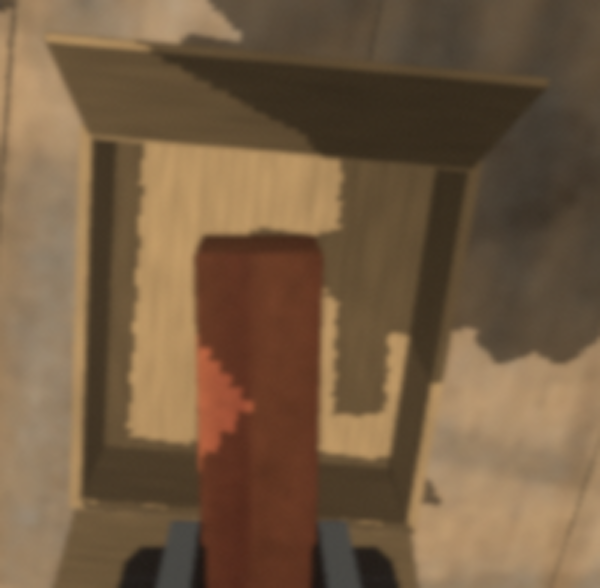

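```bash
python3 -c "
from h import *
go([475.4,-294,14],95.2)"
```

```text
go [ 475. -294.   14.] yaw 95.2 -> [-0.17 -2.9  20.85] [ 0.  -0.   4.4] rows>= 4
```

```bash
python3 -m jog '[[-0.2,-2.9,0,0,0,4.4,-1],[-0.2,-2.9,6,0,0,4.4,-1],[-0.2,-2.9,12,0,0,4.4,-1],[-0.2,-2.9,16,0,0,4.4,-1],[-0.2,-2.9,16,0,0,4.4,-1],[-0.2,-2.9,16,0,0,4.4,-1]]';python3 -c "
from h import *
C=cam('wrist');print(st()['tcp_pos'],yaw(),st()['wrist_force'])
go([475.4,-294,14],95.2)"
```

```text
t: 33.72
tcp_pos: [476.4, -295.9, 64.1]
ee_rot: [0.001, 0.674, 0.738, 0.0]
wrist_force: [0.2, 0.3, 0.0]
grip_width: 0.202
finger_force: 58.9
[ 476.4  -295.87   64.08] 95.17137870709287 [0.16 0.32 0.01]
go [ 475. -294.   14.] yaw 95.2 -> [ 0.2  -0.09  5.01] [ 0.1  0.1 -0. ] rows>= 1
```

```bash
python3 -m jog '[[0.2,0,2.5,0,0,0,-1],[0.2,0,4.5,0,0,0,-1],[0.2,0,5,0,0,0,-1],[0.2,0,5,0,0,0,-1],[0.2,0,5,0,0,0,-0.4],[0.2,0,5,0,0,0,-0.4],[0.2,0,3,0,0,0,-0.4],[0.2,0,-3,0,0,0,-0.4],[0.2,0,-9,0,0,0,-0.2],[0.2,0,-15,0,0,0,-0.2],[0.2,0,-15,0,0,0,-0.2]]';python3 -c "
from h import *
C=cam('wrist');print(st()['tcp_pos'],yaw(),st()['wrist_force'])
blanks(z=14)
go([570,39.5,220],99.5)"
```

```text
t: 35.1
tcp_pos: [478.0, -295.8, 219.9]
ee_rot: [0.006, 0.675, 0.738, 0.0]
wrist_force: [0.5, -0.3, -0.8]
grip_width: 0.397
finger_force: 0.0
[ 478.04 -295.84  219.93] 95.13801039760203 [ 0.49 -0.29 -0.77]
tcp [ 476.86 -294.92  216.92] 95.13272119508925
blank_red_mid mark [252. 159.] 0.68 [ 475.98 -295.06]
  mask [254. 156.] 0.86 1775 c [ 479.4 -295.7] [ 19.1 129.3] heading 95.1
go [570.  40. 220.] yaw 99.5 -> [32.3  12.47 -0.83] [-0.1 -0.1 -4.4] rows>= 6
```

Red is in the carton. Next the pale blank.

```bash
python3 -m jog '[[5,2,0,0,0,-4.4,-0.2],[11,4.2,0,0,0,-4.4,-0.2],[17,6.6,0,0,0,-4.4,-0.2],[23,8.9,0,0,0,-4.4,-0.2],[28,10.8,0,0,0,-4.4,-0.2],[32.3,12.5,3,0,0,-4.4,-0.2],[32.3,12.5,9,0,0,-4.4,-0.2],[32.3,12.5,15,0,0,-4.4,-0.2],[32.3,12.5,16,0,0,-4.4,-0.2],[32.3,12.5,16,0,0,-4.4,-0.2],[32.3,12.5,16,0,0,-4.4,-0.2]]';python3 -c "
from h import *
blanks();go([570,39.5,21],99.5)"
```

```text
t: 36.83
tcp_pos: [572.7, 38.8, 54.6]
ee_rot: [0.001, 0.646, 0.763, 0.001]
wrist_force: [-0.6, 0.7, 0.1]
grip_width: 0.4
finger_force: 0.0
tcp [572.63  38.82  54.61] 99.49968980474455
blank_dark_mid mark [173. 230.] 0.98 [522.25  27.97]
  mask [166. 205.] 0.57 6249 c [520.9  39. ] [ 26.1 103.9] heading 99.5
blank_pale_mid mark [252. 227.] 0.86 [571.51  38.92]
  mask [252. 222.] 0.85 4893 c [570.6  39.8] [ 18.3 112.2] heading 99.9
  mask [500. 223.] 0.73 2308 c [717.6  65.5] [18.4 72.1] heading 115.1
go [570.  40.  21.] yaw 99.5 -> [ 0.06 -0.11  3.19] [0. 0. 0.] rows>= 1
```

```bash
python3 -m jog '[[0,-0.15,2,0,0,0,-0.2],[0,-0.15,3.2,0,0,0,-0.2],[0,-0.15,3.2,0,0,0,-0.2],[0,-0.15,3.2,0,0,0,-1],[0,-0.15,3.2,0,0,0,-1],[0,-0.15,3.2,0,0,0,-1],[0,-0.15,3.2,0,0,0,-1],[0,-0.15,3.2,0,0,0,-1]]' 60; python3 -m jog '[[0,0,-5,0,0,0,-1],[0,0,-10,0,0,0,-1],[0,0,-16,0,0,0,-1],[0,0,-18,0,0,0,-1],[0,0,-18,0,0,0,-1]]';python3 -c "
from h import *
go([541,-288,200],95.2)"
```

```text
t: 38.17
tcp_pos: [569.5, 38.9, 20.5]
ee_rot: [0.0, 0.646, 0.763, 0.0]
wrist_force: [-0.0, 0.3, 3.6]
grip_width: 0.195
finger_force: 59.1
t: 38.8
tcp_pos: [570.2, 38.8, 201.6]
ee_rot: [0.001, 0.646, 0.763, 0.001]
wrist_force: [0.1, 0.0, 0.3]
grip_width: 0.191
finger_force: 58.8
go [ 541 -288  200] yaw 95.2 -> [-31.75  -8.29   0.16] [0.2 0.  4.3] rows>= 6
```

```bash
python3 -m jog '[[-6,-1.5,0,0,0,4.3,-1],[-12,-3,0,0,0,4.3,-1],[-18,-4.6,0,0,0,4.3,-1],[-24,-6.2,0,0,0,4.3,-1],[-29,-7.5,0,0,0,4.3,-1],[-31.7,-8.3,0,0,0,4.3,-1],[-31.7,-8.3,4,0,0,4.3,-1],[-31.7,-8.3,9,0,0,4.3,-1],[-31.7,-8.3,13,0,0,4.3,-1],[-31.7,-8.3,13,0,0,4.3,-1],[-31.7,-8.3,13,0,0,4.3,-1]]';python3 -c "
from h import *
s=st();print(s['tcp_pos'],yaw(),s['wrist_force'],s['grip_width'])
blanks(z=60,f='w10.png');go([541,-288,12.5],95.2)"
```

```text
t: 40.17
tcp_pos: [540.2, -287.7, 70.9]
ee_rot: [0.0, 0.674, 0.739, 0.0]
wrist_force: [-0.4, -1.2, -0.1]
grip_width: 0.19
finger_force: 58.8
[ 540.15 -287.67   70.9 ] 95.21808734901359 [-0.4  -1.23 -0.11] 0.19044804018498582
tcp [ 540.71 -288.03   71.66] 95.21664560719974
blank_red_mid mark [169. 213.] 0.84 [ 491.25 -274.39]
  mask [170. 199.] 0.67 5684 c [ 493.8 -272.1] [19.1 97. ] heading 94.4
blank_dark_mid mark [511. 217.] 0.19 [ 683.13 -259.62]
blank_pale_mid mark [258. 256.] 0.85 [ 543.53 -297.31]
  mask [256. 241.] 0.94 7054 c [ 542.1 -296.8] [ 20.6 127.4] heading 95.2
go [ 541. -288.   12.] yaw 95.2 -> [-0.02  0.06  5.87] [0.1 0.1 0. ] rows>= 1
```

View pics/w10.png

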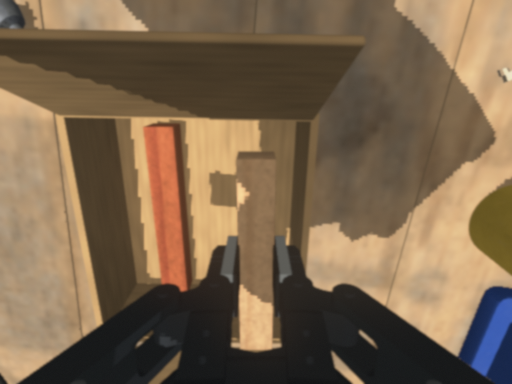

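```bash
python3 -m jog '[[0,0,2.5,0,0,0,-1],[0,0,5,0,0,0,-1],[0,0,5.8,0,0,0,-1],[0,0,5.8,0,0,0,-1],[0,0,5.8,0,0,0,-0.4],[0,0,5.8,0,0,0,-0.4],[0,0,3,0,0,0,-0.4],[0,0,-3,0,0,0,-0.4],[0,0,-9,0,0,0,-0.2],[0,0,-15,0,0,0,-0.2],[0,0,-15,0,0,0,-0.2],[0,0,-15,0,0,0,-0.2]]';python3 -c "
from h import *
blanks(z=14)
go([521,27.5,220],99.5)"
```

```text
t: 42.02
tcp_pos: [539.8, -287.5, 220.3]
ee_rot: [0.0, 0.674, 0.739, -0.0]
wrist_force: [-0.0, -0.4, -0.6]
grip_width: 0.397
finger_force: 0.0
tcp [ 539.34 -287.1   219.36] 95.21655959389136
  mask [202. 159.] 0.75 1920 c [ 480.2 -294.7] [ 21.6 127.7] heading 95.0
  mask [241. 265.] 0.7 5885 c [ 502.7 -438.6] [181.2 106.8] heading 4.0
blank_pale_mid mark [254. 160.] 0.64 [ 538.69 -286.89]
blank_pale_mid mark [220. 100.] 0.28 [ 494.65 -221.45]
  mask [257. 158.] 0.69 1419 c [ 538.8 -288.4] [ 18.6 110.7] heading 95.6
go [521.  28. 220.] yaw 99.5 -> [31.52  1.01 -0.02] [-0.1 -0.1 -4.3] rows>= 6
```

```bash
python3 -m jog '[[5,0.2,0,0,0,-4.3,-0.2],[11,0.4,0,0,0,-4.3,-0.2],[17,0.6,0,0,0,-4.3,-0.2],[23,0.8,0,0,0,-4.3,-0.2],[28,1,0,0,0,-4.3,-0.2],[31.5,1,3,0,0,-4.3,-0.2],[31.5,1,9,0,0,-4.3,-0.2],[31.5,1,15,0,0,-4.3,-0.2],[31.5,1,16,0,0,-4.3,-0.2],[31.5,1,16,0,0,-4.3,-0.2],[31.5,1,16,0,0,-4.3,-0.2]]';python3 -c "
from h import *
blanks();go([521,27.5,22.5],99.5)"
```

```text
t: 43.75
tcp_pos: [523.1, 26.8, 62.5]
ee_rot: [0.001, 0.646, 0.763, 0.001]
wrist_force: [-1.3, -0.2, -0.0]
grip_width: 0.4
finger_force: 0.0
tcp [522.96  26.82  62.4 ] 99.50043427946575
blank_dark_mid mark [249. 220.] 0.79 [519.85  27.58]
  mask [251. 213.] 0.61 6031 c [521.2  27.6] [ 21.2 126.9] heading 99.8
go [521.  28.  22.] yaw 99.5 -> [ 0.05 -0.04  3.83] [0. 0. 0.] rows>= 1
```

```bash
python3 -m jog '[[0,-0.1,2,0,0,0,-0.2],[0,-0.1,3.8,0,0,0,-0.2],[0,-0.1,3.8,0,0,0,-0.2],[0,-0.1,3.8,0,0,0,-1],[0,-0.1,3.8,0,0,0,-1],[0,-0.1,3.8,0,0,0,-1],[0,-0.1,3.8,0,0,0,-1],[0,-0.1,3.8,0,0,0,-1]]' 60; python3 -m jog '[[0,0,-5,0,0,0,-1],[0,0,-10,0,0,0,-1],[0,0,-16,0,0,0,-1],[0,0,-18,0,0,0,-1],[0,0,-18,0,0,0,-1]]';python3 -c "
from h import *
go([508.3,-291,200],95.2)"
```

```text
t: 45.1
tcp_pos: [520.8, 26.9, 23.0]
ee_rot: [0.001, 0.646, 0.763, 0.0]
wrist_force: [-0.4, 0.6, 6.8]
grip_width: 0.219
finger_force: 60.3
t: 45.72
tcp_pos: [521.3, 26.8, 203.9]
ee_rot: [0.001, 0.646, 0.763, 0.001]
wrist_force: [0.4, -0.1, 0.1]
grip_width: 0.215
finger_force: 62.4
go [ 508. -291.  200.] yaw 95.2 -> [-31.13  -6.54   0.39] [0.2 0.  4.3] rows>= 6
```

```bash
python3 -m jog '[[-6,-1.3,0,0,0,4.3,-1],[-12,-2.6,0,0,0,4.3,-1],[-18,-3.8,0,0,0,4.3,-1],[-24,-5,0,0,0,4.3,-1],[-29,-6.1,0,0,0,4.3,-1],[-31.1,-6.5,0,0,0,4.3,-1],[-31.1,-6.5,4,0,0,4.3,-1],[-31.1,-6.5,9,0,0,4.3,-1],[-31.1,-6.5,13,0,0,4.3,-1],[-31.1,-6.5,13,0,0,4.3,-1],[-31.1,-6.5,13,0,0,4.3,-1]]';python3 -c "
from h import *
s=st();print(s['tcp_pos'],yaw(),s['wrist_force'],s['grip_width'])
go([509,-291,30.5],95.2)"
```

```text
t: 47.1
tcp_pos: [508.1, -290.5, 73.3]
ee_rot: [0.0, 0.674, 0.739, 0.0]
wrist_force: [0.2, -0.2, 0.1]
grip_width: 0.21
finger_force: 62.4
[ 508.09 -290.47   73.28] 95.24562897827892 [ 0.16 -0.22  0.06] 0.20972874156251084
go [ 509. -291.   30.] yaw 95.2 -> [-0.06  0.08  4.28] [0. 0. 0.] rows>= 1
```

```bash
python3 -m jog '[[0,0.1,2.5,0,0,0,-1],[0,0.1,4.2,0,0,0,-1],[0,0.1,4.2,0,0,0,-1],[0,0.1,4.2,0,0,0,-0.3],[0,0.1,4.2,0,0,0,-0.3],[0,0.1,2,0,0,0,-0.3],[0,0.1,-4,0,0,0,-0.3],[0,0.1,-10,0,0,0,-0.3],[0,0.1,-16,0,0,0,-0.3],[0,0.1,-18,0,0,0,-0.3],[0,0.1,-18,0,0,0,-0.3]]';python3 -c "
from h import *
blanks(z=14,f='w11.png')"
```

```text
t: 48.48
tcp_pos: [509.4, -291.1, 254.5]
ee_rot: [0.002, 0.674, 0.739, 0.0]
wrist_force: [-1.1, -0.4, -0.1]
grip_width: 0.353
finger_force: 0.0
tcp [ 508.7  -290.58  252.74] 95.21440709650486
blank_red_mid mark [230. 154.] 0.87 [ 477.18 -293.86]
  mask [228. 152.] 0.9 1568 c [ 479.4 -295.9] [ 20.9 129.5] heading 94.2
blank_dark_mid mark [256. 154.] 0.58 [ 511.21 -290.38]
  mask [255. 153.] 0.62 1519 c [ 509.5 -289.5] [ 21.4 122.1] heading 95.7
blank_pale_mid mark [280. 154.] 0.83 [ 542.83 -287.65]
  mask [280. 150.] 0.59 1224 c [ 539.1 -288.2] [ 18.8 110.7] heading 94.8
```

View pics/w11.png

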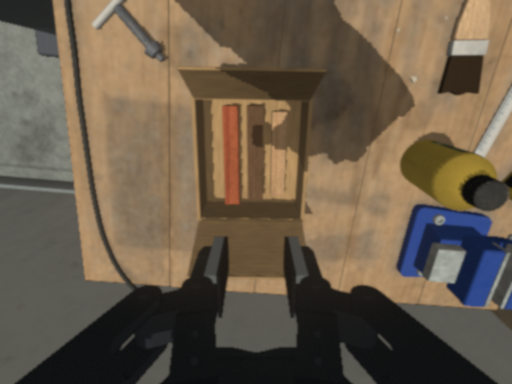

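```bash
python3 -m jog '[[5,0,0,0,0,0,-1],[10,0,0,0,0,0,-1],[13,0,4,0,0,0,-1],[13,0,9,0,0,0,-1],[13,0,14.5,0,0,0,-1],[13,0,14.5,0,0,0,-1],[13,0,14.5,0,0,0,-1]]';cat >> h.py <<'E'
def ct():
    s=st();d=np.array(s["tcp_pos"])-[508.3,-291,0];a=np.radians(5.2)
    print("carton xyz",d[0]*np.cos(a)+d[1]*np.sin(a),-d[0]*np.sin(a)+d[1]*np.cos(a),d[2],"F",s["wrist_force"],yaw())
E
python3 -c "
from h import *
ct()"
```

```text
t: 49.7
tcp_pos: [497.5, -161.4, 108.8]
ee_rot: [0.001, 0.674, 0.738, 0.0]
wrist_force: [0.3, -1.3, -0.6]
grip_width: 0.007
finger_force: 0.0
carton xyz 0.9726137646516015 130.00924797877155 108.7779793388953 F [ 0.26 -1.3  -0.63] 95.20743561590604
```

```bash
python3 -m jog '[[-2.5,0,0,0,0,0,-1],[-4.7,0,0,0,0,0,-1],[-6.1,0,0.3,0,0,0,-1],[-7.5,0,1,0,0,0,-1],[-8.5,0,2.2,0,0,0,-1],[-9,0,3.25,0,0,0,-1],[-9.2,0,4,0,0,0,-1],[-9.2,0,4.4,0,0,0,-1],[-9.2,0,4.6,0,0,0,-1],[-9.2,0,4.6,0,0,0,-1]]';python3 -c "
from h import *
ct()"
```

```text
t: 50.95
tcp_pos: [504.8, -252.3, 62.7]
ee_rot: [0.0, 0.674, 0.739, -0.0]
wrist_force: [-6.5, 1.4, 17.7]
grip_width: 0.005
finger_force: 9.4
carton xyz 0.013242965599875145 38.86074347597804 62.73204245706424 F [-6.52  1.41 17.74] 95.24213878549291
```

```bash
python3 -m jog '[[0,0,-6,0,0,0,-1],[0,0,-12,0,0,0,-1],[0,0,-15,0,0,0,-1],[-5,0,-15,0,0,0,-1],[-11,0,-15,0,0,0,-1],[-16.6,0,-15,0,0,0,-1],[-16.6,0,-15,0,0,0,-1],[-16.6,0,-15,0,0,0,-1]]';python3 -c "
from h import *
ct();snap('wrist','w12.png');snap('side')
print([(a['p'],a['xy']) for a in spotter.mark_of('outer_flap_hinge','side')])
im=imaging.get_image('side')[170:310,260:420];b=cv2.imread('pics/w12.png')
o=np.zeros((384,800,3),np.uint8);o[:,:400]=b[:,:400];o[:350,400:]=cv2.resize(im,(400,350))[:,:,::-1];cv2.imwrite('pics/c12.png',o)"
```

```text
t: 51.95
tcp_pos: [520.0, -417.2, 210.8]
ee_rot: [-0.001, 0.674, 0.739, 0.0]
wrist_force: [-0.6, -0.3, 0.6]
grip_width: -0.004
finger_force: 0.0
carton xyz 0.17828476144867444 -126.70529802918675 210.77169127875362 F [-0.62 -0.32  0.56] 95.21677848057882
[(0.68, [362.2, 240.1])]
```

View pics/c12.png

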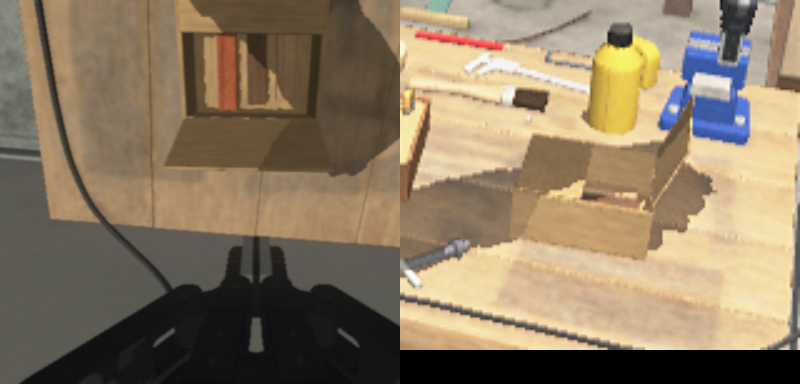

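```bash
python3 -m jog '[[0,0,5,0,0,0,-1],[0,0,9.7,0,0,0,-1],[0,0,9.7,0,0,0,-1],[0,0,9.7,0,0,0,-1]]';python3 -c "
from h import *
ct()"
```

```text
t: 52.65
tcp_pos: [521.0, -418.2, 116.4]
ee_rot: [0.001, 0.674, 0.739, -0.0]
wrist_force: [0.5, -0.1, 0.9]
grip_width: -0.001
finger_force: 0.0
carton xyz 1.136583076251389 -127.84039004276221 116.43129359108886 F [ 0.49 -0.08  0.94] 95.24473150206727
```

```bash
python3 -m jog '[[2.4,0,0,0,0,0,-1],[4.4,0,0.2,0,0,0,-1],[6,0,0.5,0,0,0,-1],[7.3,0,1.25,0,0,0,-1],[8.4,0,2.5,0,0,0,-1],[8.9,0,3.6,0,0,0,-1],[9.1,0,4.4,0,0,0,-1],[9.1,0,4.8,0,0,0,-1],[9.1,0,5,0,0,0,-1],[9.1,0,5,0,0,0,-1]]';python3 -c "
from h import *
ct()"
```

```text
t: 53.9
tcp_pos: [511.6, -326.8, 66.5]
ee_rot: [-0.0, 0.674, 0.739, 0.0]
wrist_force: [-8.7, 9.1, 29.4]
grip_width: -0.002
finger_force: 14.7
carton xyz 0.04452596741942161 -35.96832807044177 66.45841918135105 F [-8.71  9.15 29.38] 95.21658539584408
```

Closed under about 29 N. Rise and check everything.

```bash
python3 -m jog '[[0,0,-6,0,0,0,-1],[0,0,-12,0,0,0,-1],[0,0,-18,0,0,0,-1],[0,0,-22,0,0,0,-1],[0,0,-22,0,0,0,-1],[0,0,-22,0,0,0,-1]]';python3 -c "
from h import *
ct();b=snap('wrist');im=snap('side')
print([(a['p'],px2w(a['xy'],26,'side')) for a in spotter.mark_of('cover_grip','side')])
o=np.zeros((384,800,3),np.uint8);o[:,:400]=b[:,60:460];o[:340,400:]=cv2.resize(im[140:310,230:430],(400,340))
cv2.imwrite('pics/c13.png',o[:,:,::-1])"
```

```text
t: 54.65
tcp_pos: [511.6, -327.4, 283.3]
ee_rot: [-0.001, 0.674, 0.738, -0.0]
wrist_force: [0.2, -0.1, -1.0]
grip_width: -0.006
finger_force: 0.0
carton xyz -0.052046995433093546 -36.49766173795512 283.2608997673761 F [ 0.24 -0.12 -0.97] 95.19900240550118
[(0.34, array([518.25, 130.5 ,  26.  ]))]
```

View pics/c13.png

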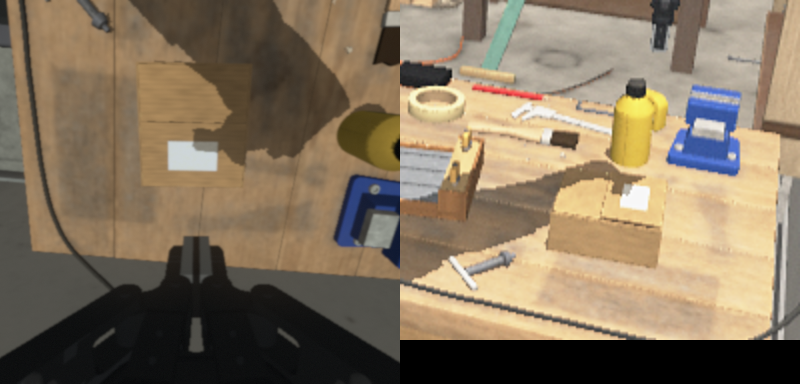

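```bash
python3 -c "
from h import *
snap('scene')
print([(a['p'],px2w(a['xy'],26,'scene')) for a in spotter.mark_of('cover_grip','scene')])
print([(a['p'],px2w(a['xy'],8,'scene'),a['mask'].sum()) for a in spotter.masks_of('cover_grip','scene')])
print(bot.sign_off())"
```

```text
[(0.65, array([452.87, 374.5 ,  26.  ]))]
[(0.2, array([490.72, 278.67,   8.  ]), np.int64(1100))]
the job is handed in; nothing more can be done
None
```

The job is done and handed in; the hand-in gave no verdict. All four thumbscrews are loose, the cover lies on the mat about 5 mm from its centre, all three blanks are in the carton, and the inner then the outer flap are folded down; I never moved the tape or the bottle.

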